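# Lock the white reference plate onto its stand

## Task

The analyser is due for its white check: lock the reference plate with the white tile and blue grip onto the pale grey stand. Tilt its oblong eye past the stud's wide brass head (nose under the long lip first), then level it so that the plate lies flat and straight along the stand's bed with its grip end over the bed, trapped under the head, and let go. Leave the dark plate with the orange grip where it is, and the jar standing where it is.

Things in the scene. Friction and masses are not known exactly. Their poses are not given: they have to be found in the camera images.
- white_plate: White-tile plate, flat: grey metal, 165x72x5 mm, 0.17 kg. Origin: centre of its through eye (52 mm along x, 36 across), at the underside; z up. +x points from grip to nose: nose bar x 26 to 41, tail end x -124. Blue upright grip post, 22x22 mm, at x -62, y 0, from the upper face to z 50. White tile, 44 mm round, 3 high, at x -99.5. Balances near x -50. Nose roughly away from the robot.
- dark_plate: Dark-tile plate: same shape, size and axes as the white-tile plate, but with an orange grip post and a black tile; it lies on the other side of the stand (sides vary). Not to be disturbed.
- stand: Fixed pale grey stand. Origin: the stud's axis at bench level; z up; +x along the head's long lip, roughly away from the robot. Bed: x -145 to 22 mm, 86 wide, top z 30. Neck 12 mm thick, z 30 to 54. Brass head: z 54 to 62, 18 wide, x -15 to 47: longer than the eye, so enter about 35 degrees nose down past the lip, draw to -x, then level. Locked: +x axes alike, underside on bed.
- jar: Closed amber glass jar with a white cap, 50 mm across, 65 mm tall, standing on the bench beyond the stand. Origin: centre of its underside. Not to be disturbed.

How it is judged:
By the outcome, as a careful person would: the job done as asked, in the order asked, and still so for the second after the job is handed in, with the robot touching nothing.
It also fails if it takes over 43 s, if anything falls off the work surface, if the arm or the gripper's body presses on something with over 40 N, if the wrist force passes 120 N, or if a joint passes its speed limit or range.

## Robot

A 6-joint arm with a two-finger parallel gripper is mounted at the origin on the work surface. World frame = base frame: x ahead of the robot, y to its left, z up, the work surface at z = 0. Lengths are in m, angles in degrees, forces in N, time in s.
With the tool pointing down it reaches from about 0.425 to 0.925 m from the base axis. Payload 12.5 kg.
Tool frame: the origin (TCP) lies at the very end of the fingers, on their centre line; the grasp point (between the pads) lies 19 mm behind it; z points along the fingers, y is the line along which they close (so a half turn about z gives the same grasp; the last joint's range is limited). The gripper opens to 85 mm and grips with 20 to 120 N. Pads are 22 mm wide; open, the fingers measure 114 mm over their backs; the gripper's body (76 mm by 85 mm) begins 54 mm behind the grasp point. The pads swing forward as they close: fully open they stand 13 mm farther back than shut.
Start: joints at [66.429, 28.126, 89.318, -0, 62.55, -6.05], TCP at [0.188, 0.596, 0.231] pointing down, gripper open.
Joint ranges: [-177.58, 177.58], [-47.91, 125.51], [2.72, 160], [-65.01, 245.01], [3.68, 167.84], [-153.87, 153.87]. Speed limits (degrees/s): [127.2, 127.2, 159.86, 180, 180, 180].

## Interface

Orientations are given as [roll, pitch, yaw] about the fixed x, y, z axes, in that order (R = Rz(yaw) Ry(pitch) Rx(roll)).
In Python, from station import sense, vision, bot gives the robot as it stands.
- The arm moves only by the tool carry_out, never from a script. Its argument "motion" is a list that holds one entry, the list of rows, each a list of 5 numbers: the shift along the world's x, y, z in mm, then the turn about the world's z in degrees, then the closure, from 0 (fully open) to 1 (shut). A call has 1 to 12 rows; each row shifts and turns the commanded pose from where the row before left it; what a row does not reach is not made up. A row lasts 1/8 s, in which the tool goes at most 62.5 mm and 10.7 degrees, less where a joint would pass 70% of its speed; a pose out of reach is approached as far as the arm can. A call with a gripper value outside its range is refused whole. The fingers move at their own pace and stop on an object; the grip force is fixed at half the most. Time passes only in rows, so rows that do not move let the fingers close. It gives the time, the measured TCP pose, the force, the opening and the grip force at its end, in the units of the state.
- sense(): the state, without advancing time (a new reading comes with each control period).
- vision.snapshot(name): name is "scene" or "side" or "wrist"; returns a dict with "img" (400x640x3 uint8, red, green, blue), "mtx" (3x3 intrinsics, pixels), "origin" and "attitude" of the camera in the world. Camera axes: x right, y down, z forward; pixel columns grow to the right and rows downward; lengths in m; the calibration is good to about 2 mm. A picture is of the moment at which its call begins. There is no depth.
- bot.close_job(): hands the job in; it is judged then, once.
The state is a dict: "clock": time; "joint_pos": joint angles; "qvel": joint speeds; "joint_efforts": joint torques, N m; "eef_pos": TCP position; "tool_rot": TCP orientation; "force": force on the tool from outside, world axes, zero at the start; "torque": the same for the moment, N m; "gripper_width": opening from 0.0 (shut) to 1.0 (fully open); "finger_force": force on a finger pad.
Only numpy, scipy, OpenCV 4.12 (cv2) and the standard library are available. Lean on these libraries where they do the work, as an engineer would, in place of code of your own. Each camera call takes 0.05 s, during which the arm holds its last target. There are 200 camera calls.

## Working session

There is one attempt and no reset: what is moved stays moved. The work goes in short steps, Python scripts to look and compute and a tool call to move; the robot and the scene stay as the last step left them, time stands still between calls to the robot, and variables do not carry over. Pictures are saved under pics/ and viewed, at most 10 in all, crops included, and the job is handed in when it is done.

Besides the shell and the picture viewer there is one more tool, called after ">>>" as name(argument=value, ...), one argument or row to a line, values as JSON. carry_out: Moves the arm, as the interface text tells. Its arguments: {"type":"object","properties":{"motion":{"type":"array","items":{"type":"array","items":{"type":"array","items":{"type":"number"}}}}},"required":["motion"]}

```bash
mkdir -p pics; cat > h.py <<'E'
import numpy as np, cv2
from station import sense, vision, bot
from scipy.spatial.transform import Rotation as R
def snap(n):
    s=vision.snapshot(n); return s
def save(s,fn): cv2.imwrite('pics/'+fn,cv2.cvtColor(s['img'],cv2.COLOR_RGB2BGR))
def rot(s):
    a=np.array(s['attitude'],float)
    return a if a.shape==(3,3) else R.from_euler('xyz',a,degrees=True).as_matrix()
def ray(s,uv):
    K=np.array(s['mtx']); d=rot(s)@np.linalg.solve(K,np.array([uv[0],uv[1],1.]))
    return np.array(s['origin'],float),d
def onz(s,uv,z):
    o,d=ray(s,uv); return o+d*(z-o[2])/d[2]
def tri(s1,p1,s2,p2):
    o1,d1=ray(s1,p1);o2,d2=ray(s2,p2);d1/=np.linalg.norm(d1);d2/=np.linalg.norm(d2)
    t=np.linalg.lstsq(np.c_[d1,-d2],o2-o1,rcond=None)[0]
    a,b=o1+t[0]*d1,o2+t[1]*d2; return (a+b)/2,np.linalg.norm(a-b)
def proj(s,P):
    c=np.array(s['mtx'])@(rot(s).T@(np.array(P)-np.array(s['origin']))); return c[:2]/c[2]
E
python3 - <<'E'
from h import *
for n in('scene','side','wrist'):
    s=snap(n); save(s,n+'0.png'); print(n,s['origin'],s['attitude'])
print(s['mtx']); print(sense())
E
```

```text
scene [1.02701186 0.48072293 0.88068154] [-143.31848632    0.93558801  138.94614758]
side [ 0.21723458 -0.58895323  0.76820971] [-135.83544529    0.14422767  -37.30321311]
wrist [0.11204937 0.62073573 0.3739058 ] [1.61791560e+02 6.03745045e-02 7.24806105e+01]
[[299.19246605   0.         319.88432212]
 [  0.         299.19246605 195.74815172]
 [  0.           0.           1.        ]]
{'clock': 0.15, 'joint_pos': array([ 6.64294827e+01,  2.81563617e+01,  8.93402140e+01, -4.04268377e-04,
        6.25482003e+01, -6.04921157e+00]), 'qvel': array([ 0.00987702, -0.14378347, -0.017903  ,  0.1081659 ,  0.12156413,
       -0.01420254]), 'joint_efforts': array([ 1.78994778e-03, -6.18717027e+01, -2.61691296e+01, -1.03217715e-04,
        3.20844127e-03, -8.80658575e-06]), 'eef_pos': array([0.18807269, 0.59588238, 0.23087174]), 'tool_rot': array([-1.79955436e+02, -4.36200824e-03,  1.62478879e+02]), 'force': array([-0.63716835,  0.52078996,  0.22693707]), 'torque': array([ 0.01545443, -0.01356353,  0.02814821]), 'finger_force': 0.0, 'gripper_width': 0.9976938341594168}
```

View pics/scene0.png

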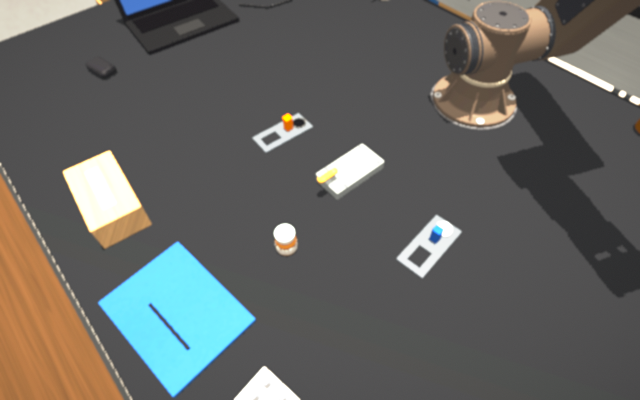

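View pics/side0.png

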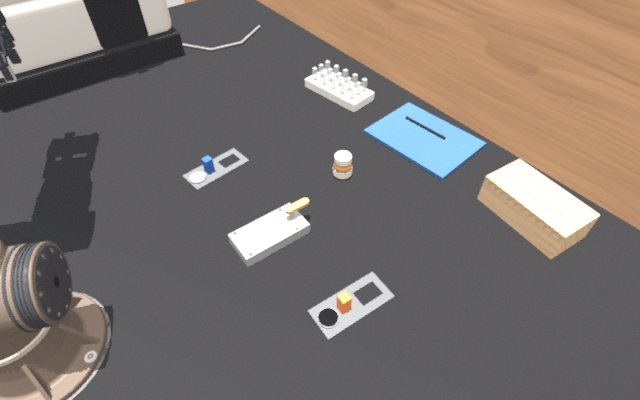

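Scene view: white plate at about (430,245) with blue grip (437,233), stand (350,170) with brass head (327,176), jar (285,238), dark plate (283,132). Side view: white plate (216,168), stand (270,233), head (298,207), jar (343,163).

```bash
cat >> h.py <<'E'
def hsv(s): return cv2.cvtColor(s['img'],cv2.COLOR_RGB2HSV)
def blob(m,roi):
    x0,y0,x1,y1=roi; q=np.zeros_like(m); q[y0:y1,x0:x1]=m[y0:y1,x0:x1]
    n,l,st,c=cv2.connectedComponentsWithStats(q); i=1+np.argmax(st[1:,4]); return (l==i).astype(np.uint8),c[i],st[i,4]
def quad(m):
    c=max(cv2.findContours(m,0,2)[0],key=cv2.contourArea); return cv2.boxPoints(cv2.minAreaRect(cv2.convexHull(c))),cv2.convexHull(c)
E
python3 - <<'E'
from h import *
A,B=snap('scene'),snap('side')
rois={'sc':{'post':(425,220,450,250),'head':(312,165,340,190),'plate':(390,210,470,280),'stand':(312,140,390,200),'jar':(270,220,302,256)},
'si':{'post':(200,150,216,178),'head':(284,196,312,220),'plate':(178,145,255,190),'stand':(225,195,312,265),'jar':(330,148,356,182)}}
C={}
for k,s in(('sc',A),('si',B)):
    h=hsv(s); H,S,V=[h[...,i].astype(int) for i in range(3)]
    r=rois[k]; C[k]={}
    for n,m in(('post',(S>120)&(H>95)&(H<130)&(V>60)),('head',(S>70)&(H>12)&(H<35)&(V>100)),('plate',(V>90)),('stand',(V>110)&(S<60)),('jar',V>70)):
        b,c,a=blob(m.astype(np.uint8),r[n]); 
        C[k][n]=c
        # approx polygon
        hull=quad(b)[1]; eps=2
        ap=cv2.approxPolyDP(hull,eps,True)[:,0]
        print(k,n,np.round(c,1),a,ap.tolist())
        if n=='plate':
            mu=cv2.approxPolyDP(hull,4,True)[:,0]; print('  plate world',[np.round(onz(s,p,.005)[:2]*1000,0).tolist() for p in mu])
        if n=='stand':
            mu=cv2.approxPolyDP(hull,2,True)[:,0]; print('  stand top world',[np.round(onz(s,p,.03)[:2]*1000,0).tolist() for p in mu])
for n in C['sc']: print(n,np.round(tri(A,C['sc'][n],B,C['si'][n])[0]*1000,1),tri(A,C['sc'][n],B,C['si'][n])[1])
# crops
def crop(s,x,y,w,h,f): return cv2.resize(s['img'][y:y+h,x:x+w],None,fx=f,fy=f,interpolation=cv2.INTER_CUBIC)
im=np.vstack([crop(A,300,130,200,150,4)[:300*2][: ,:800][0:300+0] if 0 else crop(A,300,135,180,65,4),crop(B,200,190,180,75,4)])
cv2.imwrite('pics/crop1.png',im[...,::-1]); print(im.shape)
E
```

```text
sc post [435.  235.4] 102 [[436, 226], [441, 232], [434, 242], [430, 238]]
sc head [326.1 176.2] 154 [[336, 169], [332, 177], [322, 183], [317, 182], [316, 177]]
sc plate [429.4 244.6] 2024 [[438, 214], [462, 232], [427, 274], [420, 278], [395, 257], [434, 214]]
  plate world [[420.0, 208.0], [418.0, 280.0], [586.0, 294.0], [589.0, 220.0]]
sc stand [351.2 169.3] 1937 [[384, 159], [379, 170], [338, 198], [320, 184], [315, 172], [360, 143]]
  stand top world [[405.0, 4.0], [443.0, 23.0], [585.0, 19.0], [589.0, -45.0], [572.0, -84.0], [411.0, -81.0]]
sc jar [285.5 237.5] 1152 [[301, 220], [301, 255], [270, 255], [270, 220]]
si post [207.6 163.8] 160 [[206, 155], [211, 158], [213, 171], [210, 173], [205, 170], [201, 159]]
si head [298.7 207.7] 54 [[309, 200], [305, 206], [290, 213], [286, 212]]
si plate [216. 167.] 3449 [[254, 145], [254, 189], [178, 189], [178, 145]]
  plate world [[636.0, 270.0], [544.0, 118.0], [390.0, 236.0], [464.0, 403.0]]
si stand [269.3 232.6] 2933 [[306, 198], [309, 232], [253, 264], [246, 264], [229, 242], [227, 234], [288, 202]]
  stand top world [[618.0, -8.0], [561.0, -98.0], [416.0, -96.0], [404.0, -87.0], [404.0, -14.0], [411.0, 9.0], [575.0, 7.0]]
si jar [342.5 164.5] 883 [[355, 148], [355, 181], [330, 181], [330, 148]]
post [486.8 250.1  28.4] 0.0032466908063444096
head [573.2 -40.3  52.8] 0.0020182749383907167
plate [505.3 251.1   6.8] 0.0012115726625451758
stand [490.7 -35.4  19.5] 0.0053418543589289404
jar [758.   25.7  38.1] 0.002899802927027849
(560, 720, 3)
```

View pics/crop1.png

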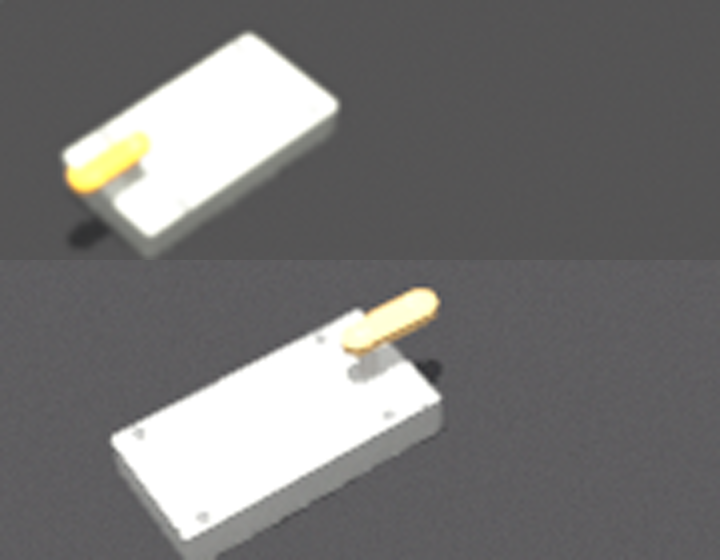

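Crop: bed corners are crisp in both views (scene about (362,143),(384.5,161),(337.5,194.5),(316,174); side (228,235),(247.5,260),(310,225),(290,202.5)), and the lip tips at scene (318,179) and side (309,200).

```bash
python3 - <<'E'
from h import *
A,B=snap('scene'),snap('side')
a=[(362,143.5),(384,161),(337.5,194),(316.5,174)];b=[(247,260),(228.5,235),(290,202.5),(309.5,225)]
P=[]
for p,q in zip(a,b):
    t,e=tri(A,p,B,q); P.append(t); print('corner',np.round(t*1000,1),round(e*1000,1),np.round(onz(A,p,.03)*1000),np.round(onz(B,q,.03)*1000))
# head ends
for p,q in (((318.5,179.5),(308,200.5)),((336,171.5),(287.5,211.5))):
    t,e=tri(A,p,B,q); print('head',np.round(t*1000,1),round(e*1000,1),np.round(onz(A,p,.06)*1000),np.round(onz(B,q,.06)*1000))
# plate with tight masks
for s,roi in((A,(390,205,470,280)),(B,(178,145,255,192))):
    g=cv2.cvtColor(s['img'],cv2.COLOR_RGB2GRAY); m=(g>125).astype(np.uint8); bl,c,ar=blob(m,roi)
    bx,h=quad(bl); ap=cv2.approxPolyDP(h,3,True)[:,0]
    print('plate',ar,ap.tolist(),[np.round(onz(s,p,.005)[:2]*1000).tolist() for p in ap])
# jar cap
for s,roi in((A,(268,215,305,258)),(B,(328,145,360,185))):
    h=hsv(s); m=((h[...,1]>90)&(h[...,0]<25)&(h[...,2]>60)).astype(np.uint8); bl,c,ar=blob(m,roi); print('amber',c,np.round(onz(s,c,.03)*1000),ar)
E
```

```text
corner [409.7 -77.3  29.2] 4.1 [408. -76.  30.] [411. -79.  30.]
corner [411.3   7.6  28.6] 4.8 [410.   9.  30.] [413.   5.  30.]
corner [577.7   6.2  27.8] 4.4 [577.   9.  30.] [578.   3.  30.]
corner [573.6 -79.1  27.4] 3.6 [574. -76.  30.] [574. -82.  30.]
head [598.9 -40.5  60.3] 3.1 [597. -40.  60.] [600. -41.  60.]
head [545.1 -34.8  53.8] 3.1 [547. -30.  60.] [543. -41.  60.]
plate 1724 [[438, 215], [461, 232], [420, 277], [396, 257]] [[422.0, 209.0], [420.0, 278.0], [584.0, 292.0], [587.0, 221.0]]
plate 1023 [[248, 159], [198, 189], [182, 176], [202, 157], [231, 148]] [[592.0, 228.0], [430.0, 205.0], [418.0, 275.0], [495.0, 313.0], [578.0, 299.0]]
amber [286.70491803 244.2295082 ] [764.  38.  30.] 122
amber [341.88495575 167.5840708 ] [756.  23.  30.] 113
```

>>> carry_out(
  motion=[
    [[25,-29,-4,2,0],[25,-29,-4,2,0],[25,-29,-4,2,0],[25,-29,-4,2,0],[25,-29,-4,2,0],[25,-29,-4,2,0],[25,-29,-4,2,0],[25,-29,-4,2,0],[25,-29,-4,2,0],[25,-29,-4,2,0],[25,-29,-4,2,0],[20,-29,-4,0,0]],
  ],
)

```text
clock: 1.85
eef_pos: [0.4841, 0.247, 0.1832]
tool_rot: [180.0, 0.0, -175.5]
force: [0.5, 0.3, 0.9]
gripper_width: 1.0
finger_force: 0.0
```

```bash
python3 - <<'E'
from h import *
s=snap('wrist'); save(s,'w1.png'); st=sense(); print(st['eef_pos'],st['tool_rot'],st['clock'],st['force'],s['origin'])
h=hsv(s); m=((h[...,1]>120)&(h[...,0]>95)&(h[...,0]<130)&(h[...,2]>60)).astype(np.uint8)
bl,c,a=blob(m,(0,0,640,400)); print(c,a,quad(bl)[0].tolist())
E
```

```text
[0.48571159 0.24449556 0.18273138] [-1.79962309e+02  2.10696648e-02 -1.75600497e+02] 1.9 [ 1.89885484 -1.43886959 -0.03315666] [0.40447596 0.2413166  0.32632736]
[320.86569579 180.91909385] 618 [[310.0, 166.0], [332.0, 166.0], [332.0, 195.0], [310.0, 195.0]]
```

View pics/w1.png

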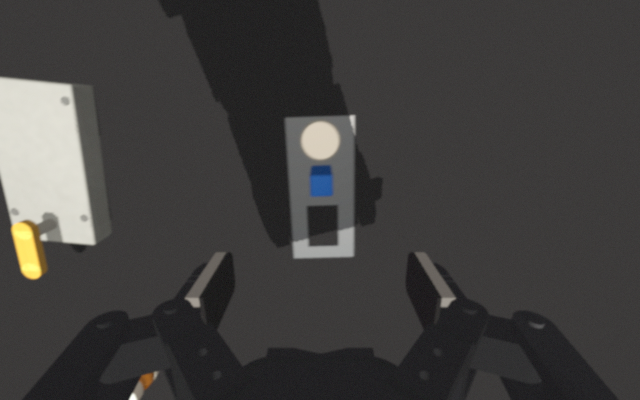

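The wrist view shows the white plate straight below the hand: its corners are about (286,117), (355,115), (354,257), (293,258) and the blue post top is at (321,184). The stand and lip are at left (29,250).

```bash
python3 - <<'E'
from h import *
s=snap('wrist')
h=hsv(s); m=((h[...,1]>120)&(h[...,0]>95)&(h[...,0]<130)&(h[...,2]>60)).astype(np.uint8)
v=h[...,2][160:200,321]; print(v.tolist())
f=lambda p,z:np.round(onz(s,p,z)*1000,1)[:2]
C=[f(p,.005) for p in((286,117),(355,115),(354,257),(293,258))]
print(C, 'centre',np.mean(C,0)); d=(C[2]+C[3]-C[0]-C[1]); print('yaw',np.degrees(np.arctan2(d[1],d[0])),np.linalg.norm(d)/2)
w=(C[0]+C[3]-C[1]-C[2])/2; print('yaw w',w)
for p in((310,172),(332,172),(332,195),(310,195)): print('post',f(p,.05))
# height of post: base (row166 near edge is hidden?), two-view with scene
A=snap('scene'); t=tri(s,(321,184),A,(438,229.5)); print('post top tri',t)
for p in((12,224),(46,270),(36,220),(22,277)): print('head?',f(p,.062))
E
```

```text
[103, 105, 102, 99, 100, 101, 98, 99, 98, 98, 98, 100, 112, 135, 150, 157, 159, 158, 157, 158, 157, 157, 158, 156, 156, 158, 156, 155, 157, 156, 155, 156, 153, 145, 121, 105, 98, 99, 100, 100]
[array([428.3, 205.2]), array([420.8, 276.4]), array([586.1, 294.1]), array([593.2, 220.5])] centre [507.1  249.05]
yaw 5.707157108747361 165.92245176587778
yaw w [  7.3 -72.4]
post [473.8 234.7]
post [472.2 255.4]
post [495.  257.5]
post [496.7 236.2]
post top tri (array([0.48453377, 0.24760416, 0.04898989]), np.float64(0.003415504226823081))
head? [543.9 -46.7]
head? [593.  -24.7]
head? [537.9 -22.8]
head? [603.2 -50.9]
```

>>> carry_out(
  motion=[
    [[0,1,-40,0.5,0],[0,0,-50,0,0],[0,0,-50,0,0],[0,0,-29,0,0],[0,0,0,0,0],[0,0,0,0,0.6],[0,0,0,0,1],[0,0,0,0,1],[0,0,0,0,1],[0,0,0,0,1]],
  ],
)

```text
clock: 3.25
eef_pos: [0.4835, 0.2492, 0.0153]
tool_rot: [180.0, 0.1, -175.0]
force: [-1.3, -0.3, 8.4]
gripper_width: 0.246
finger_force: 60.0
```

```bash
cat > geo.py <<'E'
# 2D (x,z) path check, stand frame, mm. plate pose (px,pz,th): eye origin at underside, th = nose-down deg
import numpy as np, cv2
def rect(x0,x1,z0,z1): return np.array([(x0,z0),(x1,z0),(x1,z1),(x0,z1)],np.float32)
FIX_EYE=[rect(-15,47,54,62),rect(-6,6,30,54)]; BED=rect(-145,22,0,30)
BARS=[rect(26,41,0,5),rect(-124,-26,0,5)]; FULL=rect(-124,41,0,5)
def place(r,p):
    t=np.radians(p[2]); u=np.array([np.cos(t),-np.sin(t)]); n=np.array([np.sin(t),np.cos(t)])
    return (np.array(p[:2])+r[:,:1]*u+r[:,1:]*n).astype(np.float32)
def sep(a,b):
    best=-1e9
    for q in(a,b):
        for i in range(4):
            e=q[(i+1)%4]-q[i]; n=np.array([e[1],-e[0]])/np.linalg.norm(e)
            A=a@n;B=b@n; best=max(best,B.min()-A.max(),A.min()-B.max())
    return best
def clear(p):
    c=[sep(place(b,p),f) for b in BARS for f in FIX_EYE]; return min(c),sep(place(FULL,p),BED)
def grip(p,g=33): return place(np.array([(-62.,g)]),p)[0]
E
python3 - <<'E'
from geo import *
# search feasible: for each theta, region of (px,pz) free, connected to above -> BFS
from collections import deque
ths=np.arange(0,52,2);xs=np.arange(-6,45,2);zs=np.arange(28,130,2)
free=np.array([[[min(clear((x,z,t)))>=(-0.3 if t<1 else 1.0) if not(t==0) else min(clear((x,z,t)))>=-0.3 for z in zs] for x in xs] for t in ths])
import sys
goal=(0,int(np.where(xs==0)[0][0]),1)
print('goal free',free[goal],clear((0,30,0)))
prev={goal:None};q=deque([goal]);end={}
while q:
    c=q.popleft()
    for d in((1,0,0),(-1,0,0),(0,1,0),(0,-1,0),(0,0,1),(0,0,-1)):
        n=tuple(np.add(c,d))
        if all(0<=n[i]<free.shape[i] for i in range(3)) and free[n] and n not in prev:
            prev[n]=c;q.append(n)
            if n[2]==len(zs)-1 and n[0] not in end: end[n[0]]=n
print({int(ths[k]):int(xs[v[1]]) for k,v in sorted(end.items())})
for k in range(8,27):
    # entering at fixed theta: can reach from top with only x,z moves: deepest z
    if k>=len(ths): break
    top={(i,len(zs)-1) for i in range(len(xs)) if free[k,i,-1]};st=list(top)
    while st:
        i,j=st.pop()
        for a,b in((1,0),(-1,0),(0,1),(0,-1)):
            m=(i+a,j+b)
            if 0<=m[0]<len(xs) and 0<=m[1]<len(zs) and free[k][m] and m not in top: top.add(m);st.append(m)
    zmin=min(j for i,j in top); print(ths[k],'lowest z',zs[zmin],'x',[int(xs[i]) for i,j in top if j==zmin])
E
```

```text
goal free True (np.float32(19.0), np.float32(0.0))
{0: 24, 2: 24, 4: 24, 6: 24, 8: 24, 10: 24, 12: 24, 14: 24, 16: 24, 18: 24, 20: 24, 22: 24, 24: 24, 26: 24, 28: 24, 30: 24, 32: 24, 34: 24, 36: 24, 38: 24, 40: 24, 42: 24, 44: 24, 46: 24, 48: 24, 50: 24}
16 lowest z 56 x [38, 22, 44, 28, 34, 40, 24, 30, 36, 42, 26, 32]
18 lowest z 34 x [14, 16]
20 lowest z 34 x [14]
22 lowest z 38 x [6, 8]
24 lowest z 40 x [2, 4]
26 lowest z 40 x [4]
28 lowest z 42 x [4, 2]
30 lowest z 42 x [4]
32 lowest z 44 x [2]
34 lowest z 46 x [2, 4]
36 lowest z 46 x [2, 4]
38 lowest z 46 x [4]
40 lowest z 48 x [38, 22, 44, 6, 28, 12, 34, 18, 40, 24, 30, 8, 14, 36, 4, 20, 42, 26, 32, 10, 16]
42 lowest z 46 x [32, 10, 16, 38, 22, 44, 6, 28, 12, 34, 18, 40, 24, 30, 8, 14, 36, 20, 42, 26]
44 lowest z 46 x [32, 10, 16, 38, 22, 44, 28, 12, 34, 18, 40, 24, 30, 8, 14, 36, 20, 42, 26]
46 lowest z 46 x [32, 10, 16, 38, 22, 44, 28, 12, 34, 18, 40, 24, 30, 8, 14, 36, 20, 42, 26]
48 lowest z 44 x [14, 36, 38, 20, 42, 26, 32, 16, 22, 44, 28, 12, 34, 18, 40, 24, 30]
50 lowest z 44 x [14, 36, 38, 20, 42, 26, 32, 16, 22, 44, 28, 12, 34, 18, 40, 24, 30]
```

>>> carry_out(
  motion=[
    [[0,0,40,0,1],[0,0,40,0,1],[13,-14,0,-10.5,1],[13,-14,0,-10.5,1],[13,-14,0,-10.5,1],[13,-14,0,-10.5,1],[13,-14,0,-10.5,1],[13,-14,0,-10.5,1],[13,-14,0,-10.5,1],[13,-14,0,-10.5,1],[12,-14,0,-11,1],[0,0,0,0,1]],
  ],
)

```text
clock: 4.75
eef_pos: [0.5995, 0.1222, 0.0943]
tool_rot: [180.0, 0.0, 90.2]
force: [-0.1, 0.4, -2.1]
gripper_width: 0.25
finger_force: 59.2
```

```bash
python3 - <<'E'
from h import *
A=snap('scene');B=snap('side');W=snap('wrist'); st=sense(); print(st['eef_pos'],st['tool_rot'],st['clock'],st['force'],st['gripper_width'])
c=lambda s,x,y,w,h,f:cv2.resize(s['img'][y:y+h,x:x+w],None,fx=f,fy=f,interpolation=cv2.INTER_CUBIC)
im=np.vstack([np.hstack([c(A,280,110,200,150,2),c(B,200,100,200,150,2)]),cv2.resize(W['img'][:240],(800,300))])
cv2.imwrite('pics/v2.png',im[...,::-1])
E
```

```text
[0.59856933 0.12343598 0.09430494] [-1.79975789e+02 -1.68215921e-03  9.04383907e+01] 4.9 [-0.00468566  0.41784208 -1.72320489] 0.2494385171777385
```

View pics/v2.png

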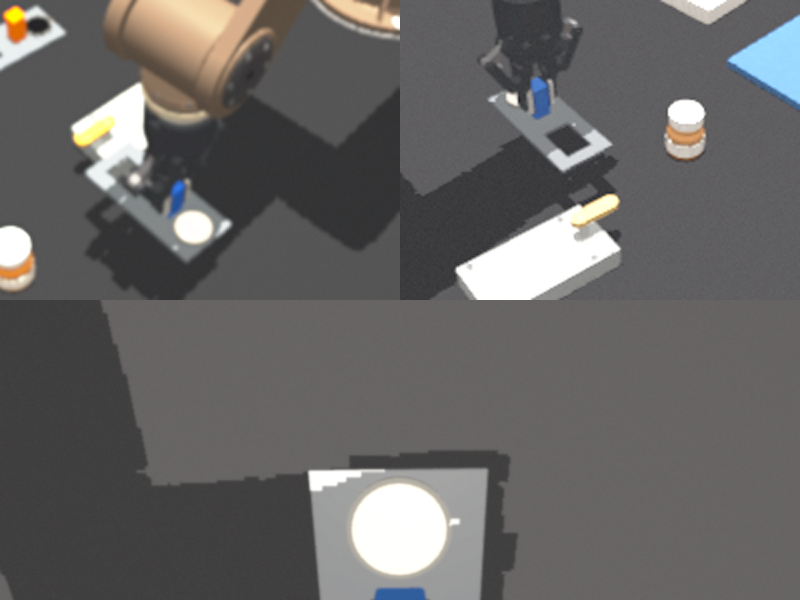

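>>> carry_out(
  motion=[
    [[7,0,-20,0,1],[0,0,-19,0,1],[0,0,0,0,1],[0,-20,0,0,1],[0,-21,0,0,1],[0,-21,0,0,1],[0,0,0,0,1]],
  ],
)

```text
clock: 5.78
eef_pos: [0.6063, 0.0588, 0.0557]
tool_rot: [180.0, 0.0, 90.1]
force: [0.3, -0.1, -2.2]
gripper_width: 0.248
finger_force: 59.2
```

```bash
python3 - <<'E'
from h import *
A=snap('scene');B=snap('side'); st=sense(); print(st['eef_pos'],st['tool_rot'],st['clock'],st['force'],st['gripper_width'])
c=lambda s,x,y,w,h,f:cv2.resize(s['img'][y:y+h,x:x+w],None,fx=f,fy=f,interpolation=cv2.INTER_CUBIC)
im=np.hstack([c(A,290,140,100,100,4),c(B,240,150,100,100,4)])
cv2.imwrite('pics/v3.png',im[...,::-1])
E
```

```text
[0.60622423 0.06038405 0.05553362] [ 1.79979791e+02 -5.78481887e-03  9.01636934e+01] 5.875 [-0.45072693  0.21122519 -1.94319341] 0.2533474691694461
```

View pics/v3.png

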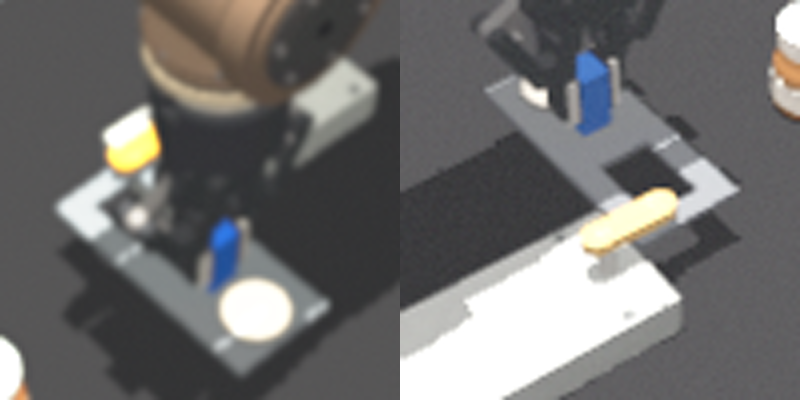

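The nose bar is now under the lip and nothing is touching. Lifting will lever the nose down.

>>> carry_out(
  motion=[
    [[0,0,9,0,1],[0,-3,7,0,1],[0,-3,8,0,1],[0,-4,7,0,1],[0,-5,7,0,1],[0,-5,6,0,1],[0,-6,6,0,1],[0,0,0,0,1]],
  ],
)

```text
clock: 6.88
eef_pos: [0.6061, 0.0345, 0.1058]
tool_rot: [180.0, 0.0, 90.2]
force: [0.9, -1.0, -6.7]
gripper_width: 0.25
finger_force: 60.1
```

```bash
python3 - <<'E'
from h import *
A=snap('scene');B=snap('side'); st=sense(); print(st['eef_pos'],st['tool_rot'],st['clock'],st['force'],st['torque'],st['gripper_width'])
c=lambda s,x,y,w,h,f:cv2.resize(s['img'][y:y+h,x:x+w],None,fx=f,fy=f,interpolation=cv2.INTER_CUBIC)
im=np.hstack([c(A,290,140,100,100,4),c(B,240,150,100,100,4)])
cv2.imwrite('pics/v4.png',im[...,::-1])
E
```

```text
[0.60614413 0.03485601 0.10561981] [1.79984608e+02 1.54266664e-02 9.02312453e+01] 6.975 [ 0.46931721  0.50417895 -4.54692508] [ 0.08293966 -0.07722381  0.00100537] 0.24906755554154852
```

View pics/v4.png

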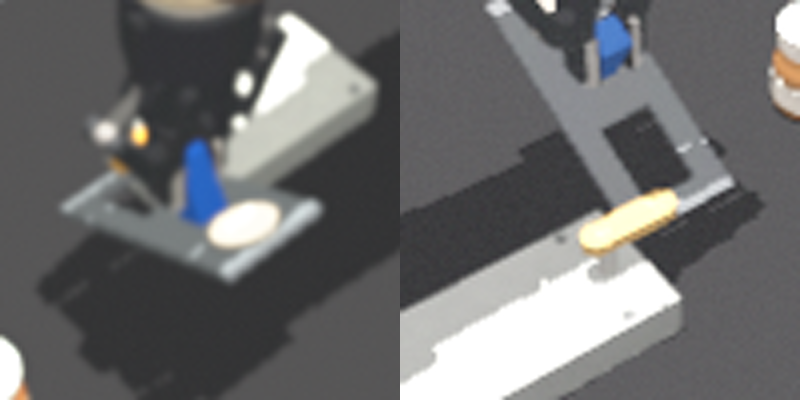

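>>> carry_out(
  motion=[
    [[0,-4,4,0,1],[0,-4,3,0,1],[0,-4,3,0,1],[0,0,0,0,1],[0,20,0,0,1],[0,30,0,0,1],[0,30,20,0,1],[0,20,30,0,1],[0,0,30,0,1],[0,0,0,0,1]],
  ],
)

```text
clock: 8.22
eef_pos: [0.6069, 0.1244, 0.198]
tool_rot: [179.7, -0.0, 90.3]
force: [-0.1, -0.6, -1.9]
gripper_width: 0.252
finger_force: 61.0
```

```bash
python3 - <<'E'
from h import *
A=snap('scene');B=snap('side'); st=sense(); print(st['eef_pos'],st['tool_rot'],st['clock'],st['force'],st['torque'],st['gripper_width'])
c=lambda s,x,y,w,h,f:cv2.resize(s['img'][y:y+h,x:x+w],None,fx=f,fy=f,interpolation=cv2.INTER_CUBIC)
im=np.hstack([c(A,320,150,140,130,4)[:,:400*2],c(B,190,60,140,130,4)])[:, :]
im=cv2.resize(im,(800,371))
cv2.imwrite('pics/v5.png',im[...,::-1])
E
```

```text
[0.60580937 0.12354717 0.19515294] [1.79983586e+02 1.29403512e-02 9.02646946e+01] 8.325 [-0.748678   -0.41580966 -2.34435653] [-0.03416563  0.04636726 -0.0064359 ] 0.24834176225042412
```

View pics/v5.png

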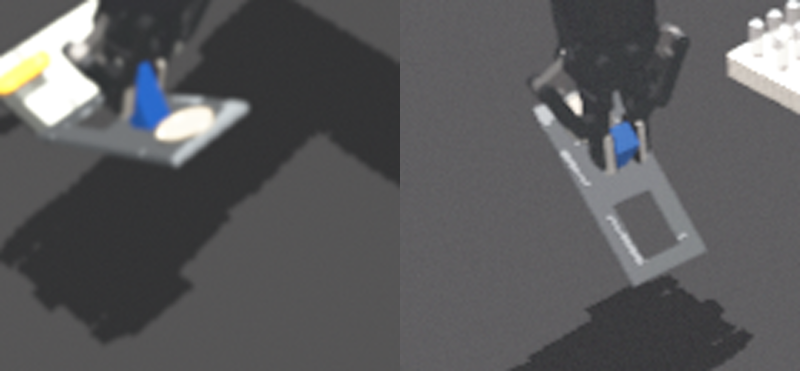

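```bash
python3 - <<'E'
from h import *
from scipy.optimize import brentq
A,B=snap('scene'),snap('side'); st=sense()
k=2.857
n,e=tri(A,(320+45/k,150+137/k),B,(190+305/k,60+250/k)); print('nose',n*1000,e*1000)
q,e2=tri(A,(320+247/k,150+105/k),B,(190+141/k,60+118/k)); print('tail',q*1000,e2*1000)
T=st['eef_pos']*1000; piv=T+[0,0,19]; print('piv',piv)
print('th from nose-tail',np.degrees(np.arcsin((q[2]-n[2])*1000/165)), np.degrees(np.arctan2((q[2]-n[2]),(q[1]-n[1]))))
dz=piv[2]-n[2]*1000; print('from pivot',np.degrees(brentq(lambda t:103*np.sin(t)+28*np.cos(t)-dz,0,1.2)))
E
python3 - <<'E'
from geo import *
# choose tidy entry for theta 36..42: max-min clearance
for t in(34,38,42):
    print('th',t)
    for z in(100,90,80,70,60,56,52,50,48,46):
        best=max(((float(min(clear((x,z,t)))),x) for x in np.arange(0,60,1.)),key=lambda v:v[0]); 
        ok=[int(x) for x in np.arange(-4,60,1.) if min(clear((x,z,t)))>=2]; print(z,best,ok[:1],ok[-1:], 'n',len(ok))
E
```

```text
nose [642.1925021   65.77625492 127.10900966] 8.290801361266828
tail [570.23957177 189.44739266 221.19173714] 10.895236821202216
piv [605.64284176 123.09478734 213.26203543]
th from nose-tail 34.76405834523952 37.262036306264946
from pivot 38.609868104426916
th 34
100 (38.21373748779297, np.float64(59.0)) [-4] [59] n 64
90 (33.55497741699219, np.float64(59.0)) [-4] [59] n 64
80 (32.53901672363281, np.float64(58.0)) [24] [59] n 36
70 (22.539016723632812, np.float64(48.0)) [28] [59] n 32
60 (12.539016723632812, np.float64(35.0)) [-4] [59] n 64
56 (8.539016723632812, np.float64(28.0)) [-4] [59] n 64
52 (6.4957733154296875, np.float64(1.0)) [-4] [59] n 64
50 (5.196044921875, np.float64(2.0)) [-4] [59] n 64
48 (3.7388153076171875, np.float64(2.0)) [-1] [4] n 6
46 (2.130237579345703, np.float64(3.0)) [2] [3] n 2
th 38
100 (37.33234405517578, np.float64(59.0)) [-4] [59] n 64
90 (32.48828125, np.float64(59.0)) [-4] [59] n 64
80 (32.48828125, np.float64(59.0)) [28] [59] n 32
70 (24.0072021484375, np.float64(51.0)) [29] [59] n 31
60 (14.0072021484375, np.float64(37.0)) [-4] [59] n 64
56 (10.0072021484375, np.float64(5.0)) [-4] [59] n 64
52 (6.0072021484375, np.float64(4.0)) [-2] [59] n 62
50 (4.062648773193359, np.float64(3.0)) [0] [59] n 60
48 (2.4866256713867188, np.float64(3.0)) [3] [59] n 57
46 (1.177215576171875, np.float64(4.0)) [] [] n 0
th 42
100 (36.269065856933594, np.float64(59.0)) [-4] [59] n 64
90 (31.321762084960938, np.float64(59.0)) [19] [59] n 41
80 (31.321762084960938, np.float64(59.0)) [30] [59] n 30
70 (25.39739227294922, np.float64(54.0)) [30] [59] n 30
60 (15.397392272949219, np.float64(39.0)) [-4] [59] n 64
56 (11.397392272949219, np.float64(11.0)) [-3] [59] n 63
52 (7.397392272949219, np.float64(9.0)) [1] [59] n 59
50 (5.397392272949219, np.float64(8.0)) [3] [59] n 57
48 (3.3973922729492188, np.float64(8.0)) [5] [59] n 55
46 (1.3973960876464844, np.float64(7.0)) [] [] n 0
```

>>> carry_out(
  motion=[
    [[0,-10,0,9.3,1],[0,-15,0,10,1],[0,-15,0,10,1],[-4,-20,0,10,1],[-5,-20,0,10,1],[-5,-20,0,10,1],[-5,-20,0,10,1],[-5,-20,0,10,1],[-5,-20,0,10,1],[-5,0,-20,0,1],[0,0,0,0,1],[0,0,0,0,1]],
  ],
)

```text
clock: 9.93
eef_pos: [0.5724, -0.0369, 0.1754]
tool_rot: [180.0, -0.0, 179.5]
force: [0.2, -0.3, -1.6]
gripper_width: 0.248
finger_force: 60.7
```

```bash
python3 - <<'E'
from h import *
A=snap('scene');B=snap('side'); st=sense(); print(st['eef_pos'],st['tool_rot'],st['clock'],st['force'],st['torque'],st['gripper_width'])
c=lambda s,x,y,w,h,f:cv2.resize(s['img'][y:y+h,x:x+w],None,fx=f,fy=f,interpolation=cv2.INTER_CUBIC)
im=np.hstack([c(A,270,120,133,150,3),c(B,230,110,133,150,3)])
cv2.imwrite('pics/v6.png',im[...,::-1]);print(im.shape)
E
```

```text
[ 0.57252347 -0.03683035  0.17572453] [-1.79997990e+02  3.70610898e-02  1.79543363e+02] 10.025 [ 0.17727293 -0.19426285 -1.25813548] [ 0.00269357 -0.03347604  0.01804826] 0.2488445146693647
(450, 798, 3)
```

View pics/v6.png

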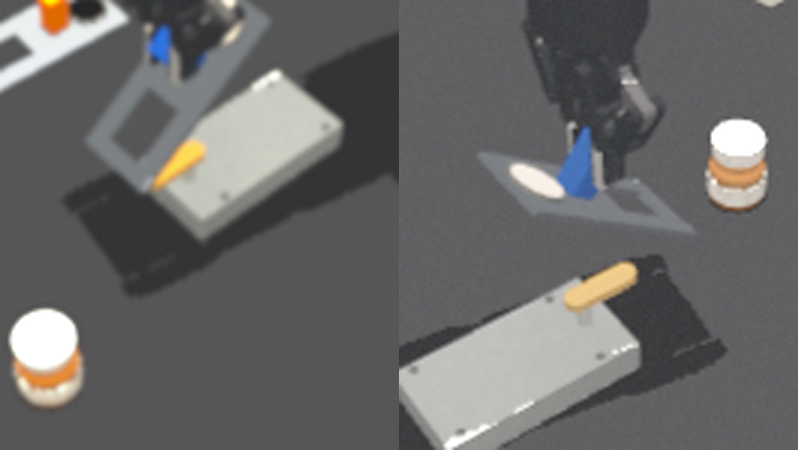

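```bash
python3 - <<'E'
from h import *
A,B=snap('scene'),snap('side'); st=sense()
P={}
for n,p,q in(('nose-',(299,166),(328,187)),('nose+',(320,184),(308.7,170)),('tail+',(360,126.7),(257,161))):
    P[n],e=tri(A,p,B,q); print(n,np.round(P[n]*1000,1),round(e*1000,1))
m=(P['nose-']+P['nose+'])/2*1000; print('nose mid',m)
T=st['eef_pos']*1000; d=P['nose+']-P['tail+']; print('dir',d*1000,'tilt',np.degrees(np.arcsin(-d[2]/np.linalg.norm(d))),'yaw',np.degrees(np.arctan2(d[1],d[0])))
for th in(34,36,38,40):
    t=np.radians(th); print(th,'pred nose mid',T[0]+103*np.cos(t)-30*np.sin(t),T[1],T[2]+20-103*np.sin(t)-30*np.cos(t))
E
```

```text
nose- [632.  -72.3 109.4] 2.9
nose+ [631.    1.2 107.6] 5.9
tail+ [503.8  -2.  205.7] 2.3
nose mid [631.49484985 -35.56113997 108.49393651]
dir [127.2585313    3.22569    -98.09879003] tilt 37.61837393430372 yaw 1.4519958286607013
34 pred nose mid 641.0359774829359 -36.799388278374096 113.27249218557017
36 pred nose mid 638.1160874657344 -36.799388278374096 110.92809760233519
38 pred nose mid 635.1161579756116 -36.799388278374096 108.68703385296389
40 pred nose mid 632.0398439645476 -36.799388278374096 106.55203132842546
```

>>> carry_out(
  motion=[
    [[1,0,-25,0,1],[0,0,-25,0,1],[0,0,-22,0,1],[0,0,0,0,1],[0,0,0,0,1]],
  ],
)

```text
clock: 10.75
eef_pos: [0.5736, -0.037, 0.1042]
tool_rot: [-180.0, 0.1, 179.5]
force: [-0.2, -0.8, -1.3]
gripper_width: 0.246
finger_force: 60.7
```

```bash
python3 - <<'E'
from h import *
A=snap('scene');B=snap('side'); st=sense(); print(st['eef_pos'],st['tool_rot'],st['clock'],st['force'],st['torque'],st['gripper_width'])
c=lambda s,x,y,w,h,f:cv2.resize(s['img'][y:y+h,x:x+w],None,fx=f,fy=f,interpolation=cv2.INTER_CUBIC)
im=np.hstack([c(A,280,130,100,90,4),c(B,250,160,100,90,4)])
cv2.imwrite('pics/v7.png',im[...,::-1])
E
```

```text
[ 0.5736388  -0.03699857  0.10441377] [-1.79988299e+02  9.67872789e-02  1.79543466e+02] 10.85 [ 0.52531267 -0.48910699 -1.67011795] [0.0156188  0.01786567 0.02018391] 0.24716370761356757
```

View pics/v7.png

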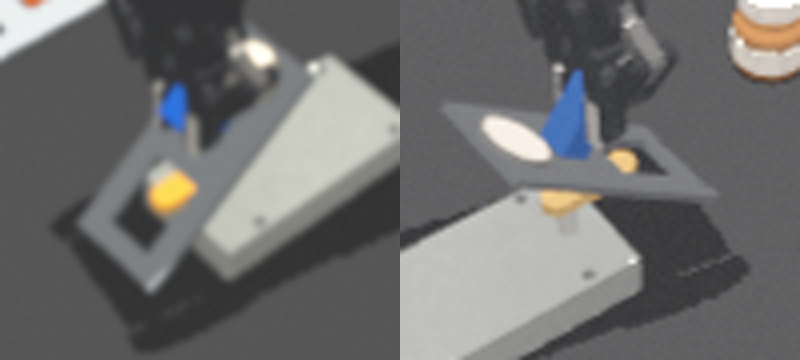

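The lip pokes up through the tilted eye and nothing is touching (1.7 N is just the plate's weight). Now I draw it back to -x.

>>> carry_out(
  motion=[
    [[-10,0,0,0,1],[-10,0,0,0,1],[-10,0,0,0,1],[-8,0,0,0,1],[0,0,0,0,1],[0,0,0,0,1]],
  ],
)

```text
clock: 11.6
eef_pos: [0.5355, -0.037, 0.1034]
tool_rot: [180.0, 0.0, 179.5]
force: [-0.5, 1.2, -2.1]
gripper_width: 0.245
finger_force: 60.7
```

```bash
python3 - <<'E'
from h import *
st=sense(); print(st['eef_pos'],st['clock'],st['force'],st['torque'])
E
python3 - <<'E'
from geo import *
# plate pivots on bed front corner (22,30): contact on underside; levelling from th0 with contact, ending p=(0,30,0)
for th,x in((38,6),(38,8),(34,6),(34,4),(30,5),(30,2),(26,4),(22,4),(18,3),(14,3),(10,2),(5,1),(0,0)):
    t=np.radians(th)
    z=30+(22-x)*np.tan(t)  # underside line passes through (22,30)
    p=(x,z,th); G=grip(p,35); print(th,x,round(z,1),'clear eye %.1f bed %.1f'%clear(p),'TCP',round(float(G[0]),1),round(float(G[1]-20),1))
E
```

```text
[ 0.53547575 -0.03703819  0.10344405] 11.6 [-0.46577028  1.22188817 -2.10554802] [-0.01780473  0.01171036 -0.0646605 ]
38 6 42.5 clear eye -2.6 bed 0.0 TCP -21.3 88.3
38 8 40.9 clear eye -5.1 bed 0.0 TCP -19.3 86.7
34 6 40.8 clear eye -2.2 bed 0.0 TCP -25.8 84.5
34 4 42.1 clear eye -0.2 bed 0.0 TCP -27.8 85.8
30 5 39.8 clear eye 0.0 bed 0.0 TCP -31.2 81.1
30 2 41.5 clear eye 3.0 bed 0.0 TCP -34.2 82.9
26 4 38.8 clear eye 2.2 bed 0.0 TCP -36.4 77.4
22 4 37.3 clear eye 3.4 bed 0.0 TCP -40.4 72.9
18 3 36.2 clear eye 6.4 bed 0.0 TCP -45.1 68.6
14 3 34.7 clear eye 9.3 bed 0.0 TCP -48.7 63.7
10 2 33.5 clear eye 12.2 bed 0.0 TCP -53.0 58.8
5 1 31.8 clear eye 15.7 bed 0.0 TCP -57.7 52.1
0 0 30.0 clear eye 19.0 bed 0.0 TCP -62.0 45.0
```

>>> carry_out(
  motion=[
    [[-8,0,0,0,1],[0,0,-8,0,1],[-3,0,-4,0,1],[-4,0,-3,0,1],[-3,0,-4,0,1],[0,0,0,0,1]],
  ],
)

```text
clock: 12.35
eef_pos: [0.5175, -0.0371, 0.0847]
tool_rot: [-180.0, 0.1, 179.5]
force: [-2.5, 0.2, 9.2]
gripper_width: 0.247
finger_force: 63.6
```

```bash
python3 - <<'E'
from h import *
st=sense(); print(st['eef_pos'],st['clock'],st['force'],st['torque'])
E
```

```text
[ 0.51747202 -0.03710981  0.08466657] 12.35 [-2.48651316  0.16344857  9.23806027] [ 0.11235284 -0.08508715  0.07849423]
```

>>> carry_out(
  motion=[
    [[-4,0,-5,0,1],[-4,0,-5,0,1],[-4,0,-5,0,1],[-3,0,-5,0,1],[0,0,0,0,1]],
  ],
)

```text
clock: 12.98
eef_pos: [0.5021, -0.037, 0.0643]
tool_rot: [180.0, 0.0, 179.5]
force: [-2.5, -1.3, 4.9]
gripper_width: 0.252
finger_force: 66.0
```

```bash
python3 - <<'E'
from h import *
st=sense(); print(st['eef_pos'],st['clock'],st['force'],st['torque'])
B=snap('side');A=snap('scene'); h=hsv(B); m=((h[...,1]>120)&(h[...,0]>95)&(h[...,0]<130)&(h[...,2]>60)).astype(np.uint8)
bl,c,a=blob(m,(200,100,340,260)); print(c,a,cv2.minAreaRect(quad(bl)[1]), cv2.approxPolyDP(quad(bl)[1],1.5,True)[:,0].tolist())
E
```

```text
[ 0.50206295 -0.0370485   0.06426003] 12.975 [-2.46383279 -1.26150834  4.91385603] [ 0.03614488  0.00863411 -0.00339243]
[266.75 216.  ] 92 ((266.2315368652344, 215.31211853027344), (20.390811920166016, 6.372128009796143), 79.99201965332031) [[266, 205], [268, 207], [270, 225], [264, 221]]
```

>>> carry_out(
  motion=[
    [[-3,0,-5,0,1],[-2,0,-4,0,1],[-2,0,-4,0,1],[-2,0,-4,0,1],[0,0,0,0,1]],
  ],
)

```text
clock: 13.7
eef_pos: [0.4929, -0.0369, 0.0472]
tool_rot: [180.0, -0.0, 179.5]
force: [-2.8, 0.8, 4.5]
gripper_width: 0.246
finger_force: 68.3
```

```bash
cat > look.py <<'E'
from h import *
st=sense(); print(st['eef_pos'],st['clock'],st['force'],st['torque'])
B=snap('side');A=snap('scene')
for s,roi in((A,(320,120,400,200)),(B,(215,190,320,270))):
    h=hsv(s)
    for n,m in(('post',(h[...,1]>120)&(h[...,0]>95)&(h[...,0]<130)&(h[...,2]>60)),('tile',(h[...,2]>190)&(h[...,1]<60)&(h[...,0]<40))):
        try:
            bl,c,a=blob(m.astype(np.uint8),roi); print(n,np.round(c,1),a,'z33',np.round(onz(s,c,.038 if n=='tile' else .06)*1000,1),cv2.approxPolyDP(quad(bl)[1],1.5,True)[:,0].tolist() if n=='post' else cv2.boundingRect(quad(bl)[1]))
        except Exception as e: print(n,e)
E
python3 look.py
```

```text
[ 0.49287267 -0.03692867  0.04719716] 13.7 [-2.80945727  0.8010046   4.5002172 ] [0.10643812 0.06297748 0.05549576]
post [347.5 157.5] 85 z33 [493.3 -45.3  60. ] [[348, 150], [351, 152], [349, 167], [345, 164], [345, 153]]
tile [361.4 174.2] 77 z33 [492.1   6.6  38. ] (347, 164, 31, 21)
post [264.1 220.8] 60 z33 [486.9 -31.8  60. ] [[262, 213], [265, 214], [268, 231], [263, 225]]
tile [254.3 234.5] 213 z33 [456.7 -35.3  38. ] (245, 228, 19, 14)
```

>>> carry_out(
  motion=[
    [[0,0,-2,0,1],[0,0,-1,0,1],[0,0,0,0,1],[0,0,0,0,1]],
  ],
)

```text
clock: 14.3
eef_pos: [0.4925, -0.0369, 0.0458]
tool_rot: [180.0, -0.0, 179.6]
force: [-11.7, 0.5, 33.6]
gripper_width: 0.247
finger_force: 72.2
```

```bash
python3 look.py
```

```text
[ 0.49250585 -0.03687295  0.04583224] 14.3 [-11.67802579   0.51126754  33.62493484] [0.09171038 1.38254562 0.05258999]
post [347.6 157.9] 90 z33 [493.9 -44.2  60. ] [[349, 150], [351, 156], [348, 167], [345, 164], [345, 153]]
tile [361.  174.7] 65 z33 [494.    7.1  38. ] (347, 164, 31, 21)
post [263.9 221.1] 58 z33 [486.1 -32.4  60. ] [[263, 213], [265, 215], [267, 231], [263, 226], [261, 215]]
tile [254.4 235. ] 215 z33 [456.  -36.7  38. ] (245, 228, 19, 15)
```

>>> carry_out(
  motion=[
    [[0,0,1,0,1],[0,0,0,0,0.4],[0,0,0,0,0.2],[0,0,0,0,0.2],[0,0,0,0,0.2],[0,0,20,0,0.2],[0,0,40,0,0.2],[0,0,50,0,0.2],[0,0,50,0,0.2],[-30,0,50,0,0.2],[0,0,0,0,0.2]],
  ],
)

```text
clock: 15.78
eef_pos: [0.4629, -0.037, 0.2585]
tool_rot: [-179.9, 0.3, 179.5]
force: [1.1, -0.1, 0.1]
gripper_width: 0.8
finger_force: 0.0
```

```bash
python3 look.py; python3 - <<'E'
from h import *
W=snap('wrist');B=snap('side');A=snap('scene')
h=hsv(W); H,S,V=[h[...,i].astype(int) for i in range(3)]
for n,m,z in(('tile',(V>190)&(S<60)&(H<40),.038),('post',(S>120)&(H>95)&(H<130)&(V>60),.08),('head',(S>90)&(H>12)&(H<35)&(V>100),.062)):
    bl,c,a=blob(m.astype(np.uint8),(100,0,540,300)); print('wrist',n,np.round(c,1),a,cv2.boundingRect(bl),np.round(onz(W,c,z)*1000,1),cv2.minAreaRect(quad(bl)[1])[2])
# predicted plate corners in the locked pose vs images
for s in(A,B,W):
    print([np.round(proj(s,(.5545+x/1000,-.037+y/1000,.035))).tolist() for x,y in((-124,-36),(-124,36),(41,36),(41,-36))])
g=cv2.cvtColor(W['img'],cv2.COLOR_RGB2GRAY); print(g[60:300:6,200:440:6].tolist() and '')
c=cv2.Canny(g,40,120); L=cv2.HoughLinesP(c,1,np.pi/360,30,minLineLength=45,maxLineGap=6)
for l in L[:,0][:16]:
    P,Q=[onz(W,p,.035)*1000 for p in((l[0],l[1]),(l[2],l[3]))]; print(l.tolist(),np.round(P[:2]),np.round(Q[:2]),round(np.degrees(np.arctan2(Q[1]-P[1],Q[0]-P[0])),1))
E
```

```text
[ 0.46290768 -0.03700631  0.25847687] 15.775 [ 1.06569009 -0.11331601  0.09209626] [-0.00467636  0.01974818  0.05238839]
post [349.5 158.7] 157 z33 [492.1 -38.9  60. ] [[349, 150], [354, 153], [354, 165], [350, 168], [345, 164], [345, 153]]
tile [364.6 155.9] 219 z33 [441.  -33.1  38. ] (356, 146, 26, 18)
post [268.  221.3] 207 z33 [492.9 -38.3  60. ] [[269, 211], [273, 216], [274, 228], [267, 231], [263, 226], [261, 215]]
tile [254.4 235. ] 216 z33 [456.  -36.8  38. ] (245, 228, 19, 16)
wrist tile [325.6 150.3] 2558 (288, 121, 70, 101) [444.3 -29.3  38. ] 1.5074357986450195
wrist post [320.1 194.3] 487 (311, 181, 19, 27) [486.6 -36.4  80. ] 90.0
wrist head [132.9 201.6] 680 (115, 190, 37, 25) [ 499.8 -259.6   62. ] 69.775146484375
[[357.0, 147.0], [376.0, 161.0], [329.0, 194.0], [311.0, 178.0]]
[[253.0, 252.0], [236.0, 231.0], [297.0, 199.0], [315.0, 217.0]]
[[289.0, 139.0], [349.0, 138.0], [346.0, 259.0], [294.0, 260.0]]

[508, 304, 603, 399] [671. 235.] [860. 427.] 45.5
[37, 399, 129, 306] [ 852. -506.] [ 670. -316.] 133.8
[367, 168, 384, 110] [467.  22.] [398.  39.] 166.2
[287, 162, 290, 245] [459. -77.] [573. -78.] -0.4
[354, 222, 358, 120] [540.   8.] [409.   9.] 179.5
[166, 151, 179, 260] [ 444. -224.] [ 595. -231.] -2.9
[279, 148, 288, 90] [442. -86.] [375. -72.] 168.3
[190, 325, 207, 395] [ 705. -232.] [ 846. -225.] 3.1
[510, 305, 603, 398] [673. 238.] [857. 426.] 45.5
[393, 84, 408, 28] [370.  48.] [313.  60.] 167.7
[438, 6, 496, 21] [293.  90.] [307. 154.] 77.2
[386, 280, 401, 327] [629.  55.] [711.  83.] 18.5
[280, 138, 348, 138] [430. -84.] [430.  -2.] 89.5
[444, 355, 497, 368] [765. 154.] [792. 241.] 72.8
[301, 119, 357, 120] [408. -58.] [409.   8.] 88.5
[111, 151, 119, 197] [ 444. -291.] [ 503. -294.] -3.1
```

```bash
python3 -c "
from station import bot
print(bot.close_job())"
```

```text
the job is handed in; nothing more can be done
None
```

The white-tile plate is locked flat and straight on the stand under the brass head. I released it and handed the job in at about 16 s; the dark plate and the jar were never touched.

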